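# Restack the spacers on the bench arbor

## Task

Build up the three steel spacers on the upright bench arbor in order of thickness: the thickest (and widest) at the bottom on the arbor's shoulder, then the middle one, then the thinnest on top, each fully home and flat. The thinnest was left on the arbor and has to come off first. Thread them on one at a time, lower each one down rather than letting it drop, and leave the tools and hardware round about where they are.

Things in the scene. Friction and masses are not known exactly. Their poses are not given: they have to be found in the camera images.
- arbor: Upright spindle standing on a round flange, fixed to the bench. Origin on the axis at the underside of the flange (bench height), z up. Flange 100 mm across, 10 mm high, with four screw heads 15 mm above the bench; hub 40 mm across up to its flat top, the shoulder, 35 mm above the origin; plain spindle 20 mm in diameter from there to 74 mm, then a tapered nose narrowing to 10 mm across at the tip, 81 mm above the origin.
- spacer_thick: The thickest spacer: plain steel ring, 58 mm outside diameter, 24 mm bore, 18 mm thick, about 0.3 kg. Origin at its centre (9 mm above its underside), z along its axis. It starts flat on the bench, with a bracket close by on either side.
- spacer_middle: The middle spacer: plain steel ring, 52 mm outside diameter, 24 mm bore, 13 mm thick, about 0.17 kg. Origin at its centre (6.5 mm above its underside), z along its axis. It starts flat on the bench, with a bracket close by on either side.
- spacer_thin: The thinnest spacer: plain steel ring, 46 mm outside diameter, 24 mm bore, 9 mm thick, about 0.085 kg. Origin at its centre (4.5 mm above its underside), z along its axis. It starts on the arbor, flat on the shoulder.
- angle_bracket: A bystander, loose, to be left alone. Origin at the centre of its underside. Aluminium L bracket 35 (x) x 70 (y) mm lying on one leg, the other leg stands 45 mm high at its +y end.
- channel_bracket: A bystander, loose, to be left alone. Origin at the centre of its underside. Aluminium U channel 75 (x) x 40 (y) mm, 30 mm high, open upward.
- long_bracket: A bystander, loose, to be left alone. Origin at the centre of its underside. Zinc L bracket 28 (x) x 90 (y) mm lying on one leg, the other leg stands 50 mm high at its +y end.
- saddle_bracket: A bystander, loose, to be left alone. Origin at the centre of its underside. U-shaped saddle bracket 60 (x) x 50 (y) mm, 35 mm high, open upward.
- fin: A bystander, loose, to be left alone. Origin at the centre of its underside. Tall aluminium fin: foot plate 70 (x) x 120 (y) mm, 8 mm thick, with a blade 6 mm thick (x) and 90 mm long (y) at its foot, rising narrower to 238 mm above the bench. It stands between the arbor and the right-hand part of the bench.
- can: A bystander, loose, to be left alone. Origin at the centre of its underside. Upright full drink can, 66 mm across, 119 mm high.
- tape_measure: A bystander, loose, to be left alone. Origin at the centre of its underside. Tape measure 37 (x) x 80 (y) mm, 69 mm high.
- bolt: A bystander, loose, to be left alone. Origin at the centre of its underside. Hex bolt lying along its y axis, 60 mm long, 19 mm across, 16 mm high.
- tube_mid (a point): Middle of a fixed slanted tube, 25 mm thick, part of the black tube frame along the left side of the bench. The tube runs straight along x at nearly constant y: from its low end 0.395 m nearer the robot, 35 mm above the bench, up through this point, to its upper end 0.395 m farther away, 0.48 m above the bench; from there a second tube slants back up towards the robot, and an upright post stands at the low end. Keep the arm clear of them.
Not all that is in view belongs to the job. Of the things shaped like the arbor, the dark steel one is meant.

How it is judged (in metres and radians):
On the way, in this order (a step that is already met when the one before it is completed fails the run):
1. the thickest spacer is home on the arbor's shoulder (z of spacer_thick in the frame of arbor between 0.041 and 0.047 m and horizontal distance between spacer_thick and arbor below 0.005 m and angle between the z axis of spacer_thick and the z axis of arbor, either way round below 0.08 rad), for 0.2 s.
2. the middle spacer is home on the thickest (all of step 1 and z of spacer_middle in the frame of arbor between 0.0565 and 0.0625 m and horizontal distance between spacer_middle and arbor below 0.005 m and angle between the z axis of spacer_middle and the z axis of arbor, either way round below 0.08 rad), for 0.2 s.
At the end, for the whole second after the job is handed in: All three spacers are threaded on the arbor, thickest on the shoulder, then the middle one, thinnest on top: each within 3 mm of its fully home height, within 5 mm of the arbor's axis, flat to 0.08 rad, released and at rest (all of step 2 and z of spacer_thin in the frame of arbor between 0.0675 and 0.0735 m and horizontal distance between spacer_thin and arbor below 0.005 m and angle between the z axis of spacer_thin and the z axis of arbor, either way round below 0.08 rad and contact force between the fingers and spacer_thick below 0.3 N and contact force between the fingers and spacer_middle below 0.3 N and contact force between the fingers and spacer_thin below 0.3 N and linear speed of each of spacer_thick, spacer_middle, spacer_thin below 0.02 m/s); the robot touches nothing.
It fails at once if a bracket pushed more than 30 mm from its place or knocked over (distance of any of angle_bracket, channel_bracket, long_bracket, saddle_bracket from where it was at the start of the episode above 0.03 m or angle between any of angle_bracket, channel_bracket, long_bracket, saddle_bracket's own z axis and vertical above 0.5 rad).
It fails at once if the fin, can, tape measure or bolt pushed more than 30 mm from its place or knocked over (distance of any of fin, can, tape_measure, bolt from where it was at the start of the episode above 0.03 m or angle between any of fin, can, tape_measure, bolt's own z axis and vertical above 0.5 rad).
It fails at once if the thick spacer let fall down the arbor (over 0.6 m/s while not held, a drop of some 20 mm) (horizontal distance between spacer_thick and arbor below 0.012 m and linear speed of spacer_thick above 0.6 m/s and contact force between the fingers and spacer_thick below 0.3 N).
It fails at once if the middle spacer let fall down the arbor (over 0.6 m/s while not held, a drop of some 20 mm) (horizontal distance between spacer_middle and arbor below 0.012 m and linear speed of spacer_middle above 0.6 m/s and contact force between the fingers and spacer_middle below 0.3 N).
It fails at once if the thin spacer let fall down the arbor (over 0.6 m/s while not held, a drop of some 20 mm) (horizontal distance between spacer_thin and arbor below 0.012 m and linear speed of spacer_thin above 0.6 m/s and contact force between the fingers and spacer_thin below 0.3 N).
It also fails if it takes over 72 s, if anything falls off the work surface, if the arm or the gripper's body presses on something with over 40 N, if the wrist force passes 120 N, or if a joint passes its speed limit or range.

## Robot

A 6-joint arm with a two-finger parallel gripper is mounted at the origin on the work surface; the furniture and walls round the work are solid. World frame = base frame: x ahead of the robot, y to its left, z up, the work surface at z = 0. Lengths are in m, angles in degrees, forces in N, time in s.
With the tool pointing down it reaches from about 0.35 to 0.95 m from the base axis. Payload 17.4 kg.
Tool frame: the origin (TCP) lies midway between the tips of the shut fingers; the grasp point (between the pads) lies 19 mm behind it; z points along the fingers, y is the direction in which the jaws open and shut (so a half turn about z gives the same grasp; the last joint's range is limited). The gripper opens to 93 mm and grips with 3 to 60 N. Pads are 15 mm wide; open, the fingers measure 128 mm over their backs; the gripper's body (75 mm by 188 mm) begins 65 mm behind the grasp point.
Start: joints at [-70.29, 6.646, 82.598, -0, 90.757, -2.166], TCP at [0.251, -0.626, 0.219] pointing down, gripper open.
Joint ranges: [-162.19, 162.19], [-47.58, 125.68], [4.15, 143.07], [-65.23, 245.23], [0.69, 171.88], [-170.13, 170.13]. Speed limits (degrees/s): [108.29, 108.29, 127.2, 180, 180, 180].

## Interface

Orientations are given as a 3x3 rotation matrix whose columns are the frame's x, y, z axes.
In Python, from rig import robot gives the robot as it stands.
- The arm moves only by the tool apply_moves, never from a script. Its argument "targets" is a list that holds one entry, the list of rows, each a list of 7 numbers: the turn, a rotation vector about the tool's x, y, z in rad, then the shift along the tool's x, y, z in mm, then the opening, from -1 (shut) to 1 (fully open). In form: [[[rx, ry, rz, tx, ty, tz, jaw], ...]]. A call has 1 to 20 rows; each row is the pose to reach, as a shift and turn from the pose commanded when the call began, along the tool's axes at that moment; what a row does not reach only later rows make up. A row lasts 1/10 s, in which the tool goes at most 50 mm and 8.59 degrees, less where a joint would pass 70% of its speed; a pose out of reach is approached as far as the arm can. A call with a gripper value outside its range is refused whole. The fingers move at their own pace and stop on an object; "squeeze" is the grip in N (left out, the last holds). Time passes only in rows, so rows that repeat a pose let the fingers close. It gives the time, the measured TCP pose, the force and the opening at its end, in the units of the state.
- robot.observe(): the state, without advancing time (a new reading comes with each control period).
- robot.capture(name): name is "scene" or "top" or "wrist"; returns a dict with "img" (384x512x3 uint8, red, green, blue), "range_z" (384x512 float32, m along the optical axis (not along the pixel's ray), 0 where there is no reading), "fx", "fy", "cx", "cy" (pixels), "k1" (the pictures are not rectified: a ray, as slopes to the right and down, at radius r is drawn at 1 + k1 r^2 times it, then the intrinsics apply), "eye" and "rotation" of the camera in the world; the wrist camera has in their place "T_tool_cam" (4x4, takes a point from camera to tool coordinates, whose origin is the TCP and whose axes are the flange's). Camera axes: x right, y down, z forward; pixel columns grow to the right and rows downward; lengths in m; the calibration is good to about 2 mm. A picture is of the moment at which its call begins: read the wrist's pose just before it.
- robot.sign_off(): hands the job in, once; it reports no verdict.
The state is a dict: "time_s": time; "joints": joint angles; "joint_vel": joint speeds; "effort": joint torques, N m; "eef_pos": TCP position; "ee_rot": TCP orientation; "contact_force": force on the tool from outside, world axes, zero at the start; "wrist_torque": the same for the moment, N m; "finger_gap": finger opening in m.
Only numpy, scipy, OpenCV 4.12 (cv2) and the standard library are available. Lean on these libraries where they do the work, as an engineer would, in place of code of your own. Each camera call takes 0.05 s, during which the arm holds its last target. There are 200 camera calls.

## Working session

There is one attempt and no reset: what is moved stays moved. The work goes in short steps, Python scripts to look and compute and a tool call to move; the robot and the scene stay as the last step left them, time stands still between calls to the robot, and variables do not carry over. Pictures are saved under pics/ and viewed, about 8 in all and at most 12, crops included, and the job is handed in when it is done.

Besides the shell and the picture viewer there is one more tool, called after "Request:" in YAML: its name, and indented under it one key for each argument. apply_moves: Moves the arm, as the interface text tells. Its arguments: {"type":"object","properties":{"targets":{"type":"array"},"squeeze":{"type":"number"}},"required":["targets"]}

```bash
mkdir -p pics; ls
cat > h.py <<'E'
import numpy as np, cv2, pickle
from rig import robot
def cap(name):
    s=robot.observe(); c=robot.capture(name)
    if name=="wrist":
        T=np.eye(4);T[:3,:3]=s["ee_rot"];T[:3,3]=s["eef_pos"];W=T@np.array(c["T_tool_cam"])
        c["eye"]=W[:3,3];c["rotation"]=W[:3,:3]
    c["eye"]=np.array(c["eye"]);c["rotation"]=np.array(c["rotation"])
    return c
def rays(c,uv):
    uv=np.asarray(uv,float).reshape(-1,1,2)
    K=np.array([[c["fx"],0,c["cx"]],[0,c["fy"],c["cy"]],[0,0,1.]])
    p=cv2.undistortPoints(uv,K,np.array([c["k1"],0,0,0.]))[:,0]
    return np.c_[p,np.ones(len(p))]
def at_z(c,uv,z):
    d=rays(c,uv)@c["rotation"].T
    return c["eye"]+d*((z-c["eye"][2])/d[:,2])[:,None]
def cloud(c):
    h,w=c["range_z"].shape;u,v=np.meshgrid(np.arange(w),np.arange(h))
    P=rays(c,np.c_[u.ravel(),v.ravel()])*c["range_z"].ravel()[:,None]
    P=P@c["rotation"].T+c["eye"];P[c["range_z"].ravel()==0]=np.nan
    return P.reshape(h,w,3)
def save(c,f): cv2.imwrite("pics/"+f,cv2.resize(c["img"][:,:,::-1],(800,600),interpolation=cv2.INTER_CUBIC))
E
python3 - <<'E'
from h import *
s=robot.observe();print(s["time_s"],s["ee_rot"],s["finger_gap"],s["contact_force"])
for n in("scene","top"):
    c=cap(n);save(c,n+"0.png");pickle.dump(c,open(n+"0.pkl","wb"));print(n,c["eye"],c["rotation"].round(3).tolist(),c["fx"],c["k1"])
E
```

```text
pics
0.0 [[ 9.27988221e-01  3.72609360e-01 -3.56960769e-04]
 [ 3.72609525e-01 -9.27987603e-01  1.07300317e-03]
 [ 6.85558548e-05 -1.12874128e-03 -9.99999361e-01]] 0.09298761975167674 [ 0.70685173  0.24389929 -0.3523107 ]
scene [ 0.59269327 -1.00211242  0.7259776 ] [[0.989, 0.054, -0.14], [0.149, -0.474, 0.868], [-0.019, -0.879, -0.477]] 372.233824255894 -0.0020588067302861612
top [0.21571612 0.0230603  1.82707838] [[-0.002, -0.99, 0.141], [-1.0, 0.003, 0.002], [-0.002, -0.141, -0.99]] 450.3988130506185 0.021968886743373522
```

View pics/scene0.png

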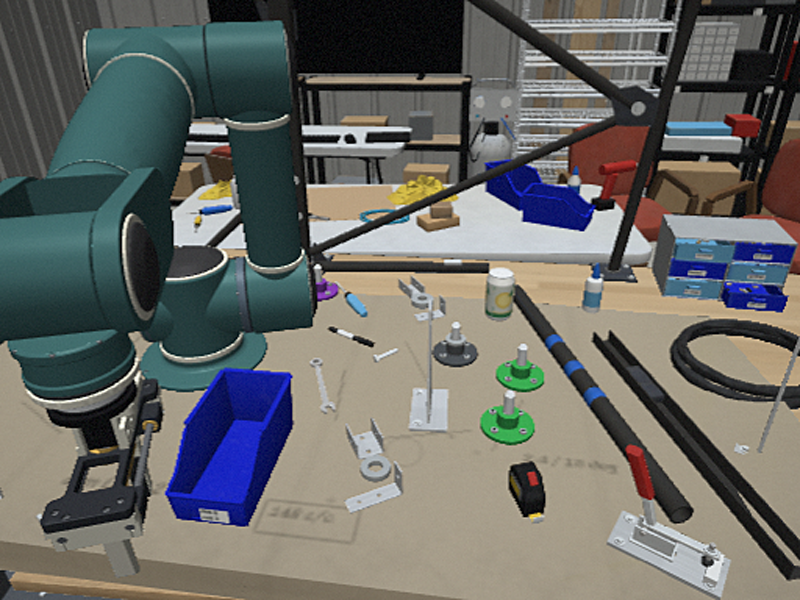

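View pics/top0.png

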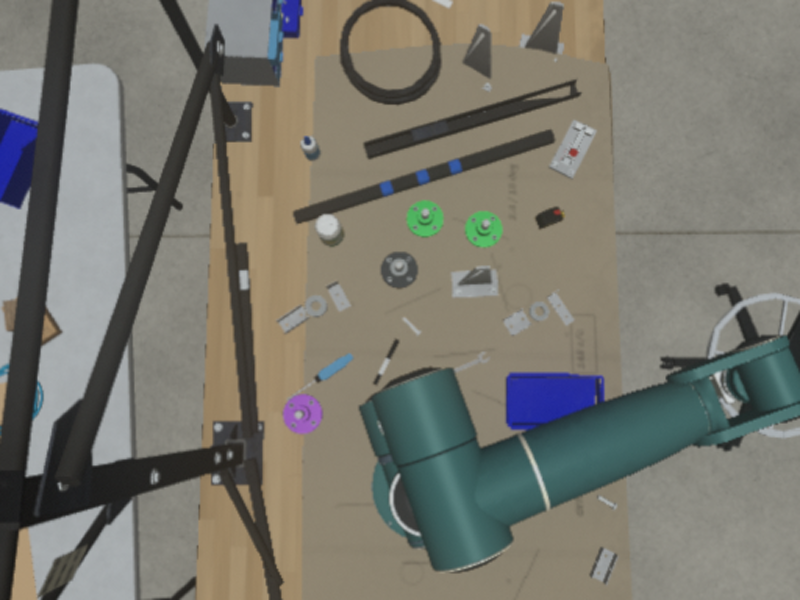

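Arbor-shaped things in the top view: dark grey (399,268), green (425,218) and (484,228), purple (302,413). The dark steel one at (399,268) fits. The rings are at (316,305) and (541,310). I'll confirm them in one enlarged composite and measure.

Run:
```python
from h import *
out=[]
for n,pts in(("top",[(399,268),(316,305),(541,310)]),("scene",[(455,345),(420,298),(375,468)])):
    c=pickle.load(open(n+"0.pkl","rb"));P=cloud(c);row=[]
    for x,y in pts:
        u,v=int(x*.64),int(y*.64);k=c["img"][v-32:v+32,u-32:u+32,::-1]
        row.append(cv2.resize(k,(264,290),interpolation=cv2.INTER_CUBIC))
        Q=P[v-14:v+15,u-14:u+15].reshape(-1,3);
        print(n,(u,v),"z hist",np.histogram(Q[:,2],np.arange(-.01,.1,.005))[0],"ctr",np.nanmean(Q,0).round(3))
    out.append(np.hstack(row))
cv2.imwrite("pics/comp.png",np.vstack(out))
```

```text
top (255, 171) z hist [ 24  93 194 205 139  68  12   1   5   8  33  19  12   2   1   3   6   6
   5   2   0] ctr [0.556 0.068 0.012]
top (202, 195) z hist [ 21 151 212 194  86  79  55  21   7   7   3   1   0   0   0   0   0   0
   0   0   0] ctr [0.458 0.284 0.008]
top (346, 198) z hist [ 61 192 297 168  71  21   6   2   9   1   1   4   1   1   0   0   0   0
   0   0   0] ctr [ 0.444 -0.303  0.004]
scene (291, 220) z hist [  0 108 247 138 141  33  15  12  11  11  51  18   8   7   7  10   6  12
   4   0   0] ctr [0.549 0.085 0.014]
scene (268, 190) z hist [  2 230 299  74  51  82  23  19  13   2   4   1   0   0   0   0   0   0
   0   0   0] ctr [0.445 0.289 0.016]
scene (240, 299) z hist [  0  88 421  73 192  22   8   7   7   4   4   5   5   0   0   0   0   0
   0   0   0] ctr [ 0.438 -0.296  0.007]
```

View pics/comp.png

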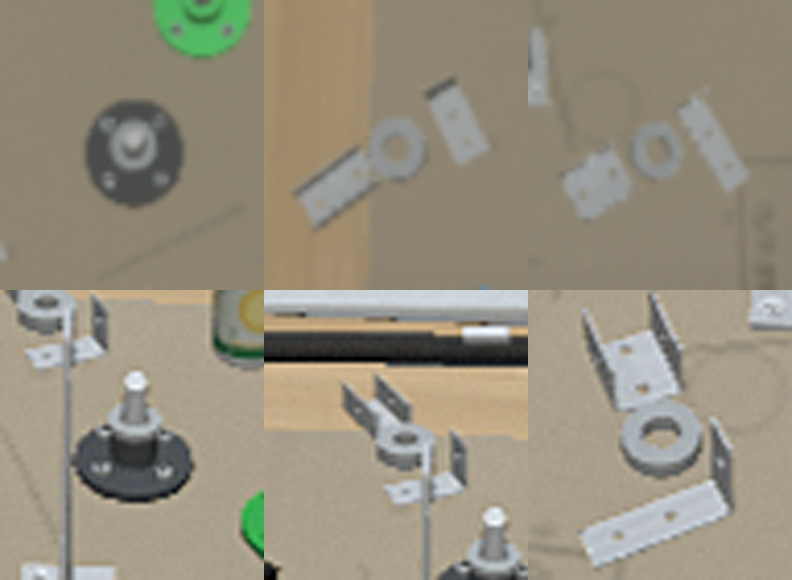

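The dark steel arbor carries a ring on its shoulder. The left ring is the wider and thicker one, between the channel and angle brackets. The right ring sits between the saddle and long brackets. Next I'll get coarse positions and the tube line.

Run:
```python
from h import *
c=pickle.load(open("top0.pkl","rb"));P=cloud(c)
print("arbor",at_z(c,[255.7,169.9],.08),"L",at_z(c,[202,195.5],.018),"R",at_z(c,[345.3,199.1],.013))
for x,y in[(218,80),(226,160),(236,230),(244,310),(250,380),(193,110),(175,170),(165,200)]:
    u,v=int(x*.64),int(y*.64);Q=P[v-2:v+3,u-4:u+5].reshape(-1,3);i=np.nanargmax(Q[:,2]);print("tube",x,y,Q[i].round(3),np.nanmedian(Q,0).round(3))
c2=pickle.load(open("scene0.pkl","rb"));P2=cloud(c2)
for x,y in [(350,234),(420,204),(500,168),(580,132),(575,75),(520,37)]:
    u,v=int(x*.64),int(y*.64);Q=P2[v-1:v+2,u-1:u+2].reshape(-1,3);print("tube s",np.nanmedian(Q,0).round(3))
for n,(cc,PP) in dict(t=(c,P),s=(c2,P2)).items():
    m=(PP[...,2]>.15)&(PP[...,1]>-.3)&(PP[...,1]<0)&(PP[...,0]>.4)&(PP[...,0]<.7)
    print("fin",m.sum(),np.percentile(PP[m],[2,50,98],axis=0).round(3) if m.sum() else 0)
```

```text
arbor [[0.54718464 0.06338176 0.08      ]] L [[0.45410431 0.28226661 0.018     ]] R [[ 0.43848054 -0.29832103  0.013     ]]
tube 218 80 [0.839 0.424 0.516] [0.877 0.443 0.432]
tube 226 160 [0.731 0.445 0.372] [0.731 0.443 0.359]
tube 236 230 [0.587 0.435 0.301] [0.656 0.487 0.003]
tube 244 310 [0.419 0.433 0.219] [0.439 0.456 0.033]
tube 250 380 [0.268 0.432 0.142] [0.263 0.437 0.03 ]
tube 193 110 [0.732 0.44  0.602] [0.744 0.432 0.587]
tube 175 170 [0.596 0.435 0.684] [0.603 0.43  0.675]
tube 165 200 [0.527 0.434 0.727] [0.535 0.431 0.716]
tube s [0.243 0.426 0.125]
tube s [0.43  0.429 0.214]
tube s [0.631 0.431 0.314]
tube s [0.81  0.433 0.403]
tube s [0.787 0.434 0.528]
tube s [0.656 0.437 0.61 ]
fin 69 [[ 0.51  -0.151  0.154]
 [ 0.512 -0.129  0.204]
 [ 0.517 -0.108  0.242]]
fin 91 [[ 0.51  -0.159  0.153]
 [ 0.513 -0.152  0.201]
 [ 0.515 -0.112  0.238]]
```

```bash
cat >> h.py <<'E'
from scipy.spatial.transform import Rotation as Ro
def rel(p,jaw=None):
    """shift (mm) in tool axes to world TCP p, turn about the tool to point down with jaw axis at world angle jaw (deg, mod 180)"""
    s=robot.observe();R=np.array(s["ee_rot"]);t=R.T@(np.array(p)-s["eef_pos"])*1e3
    a=np.degrees(np.arctan2(R[1,1],R[0,1]));J=a if jaw is None else jaw
    d=(J-a+90)%180-90
    y=np.r_[np.cos(np.radians(a+d)),np.sin(np.radians(a+d)),0];z=np.r_[0,0,-1.]
    rv=Ro.from_matrix(R.T@np.c_[np.cross(y,z),y,z]).as_rotvec()
    print("turn",rv.round(4),"shift",t.round(1),"jaw now",a.round(1),"j6",round(s["joints"][5],1),"dturn",round(d,1),"tcp",np.round(s["eef_pos"],4),"t",s["time_s"])
E
python3 - <<'E'
from h import *
c=cap("wrist");print(np.array(c["T_tool_cam"]).round(4),c["fx"])
rel([.50,.063,.32],90)
rel([.50,.063,.32])
E
```

```text
[[ 4.000e-04 -9.670e-01 -2.547e-01  7.010e-02]
 [ 1.000e+00  3.000e-04  1.000e-04 -2.000e-04]
 [-0.000e+00 -2.547e-01  9.670e-01 -1.648e-01]
 [ 0.000e+00  0.000e+00  0.000e+00  1.000e+00]] 281.3267279282759
turn [-8.000e-04  1.000e-04  3.818e-01] shift [ 487.5 -547.1 -101.4] jaw now -68.1 j6 -2.2 dturn -21.9 tcp [ 0.2515 -0.6263  0.2181] t 0.15
turn [-0.0008 -0.     -0.    ] shift [ 487.5 -547.1 -101.4] jaw now -68.1 j6 -2.2 dturn 0.0 tcp [ 0.2515 -0.6263  0.2181] t 0.15
```

Request:
apply_moves:
  targets:
    - [[0,0,0,0,0,-50,1],[0,0,0,0,0,-100,1],[0.38,0,0,0,0,-101,1]]

```text
time_s: 0.45
eef_pos: [0.2513, -0.6257, 0.3307]
ee_rot: [[0.928, 0.369, -0.051], [0.373, -0.919, 0.126], [-0.0, -0.136, -0.991]]
contact_force: [-0.2, 0.6, 1.7]
finger_gap: 0.0926
```

I typed the turn in the x slot by mistake, so the tool has a small tilt and nothing else changed. I'll correct it in the next move.

Run:
```python
from h import *
rel([.53,.063,.32],90)
```

```text
turn [-0.1351  0.0266  0.3812] shift [ 515.3 -528.8   83.4] jaw now -68.1 j6 -2.1 dturn -21.9 tcp [ 0.2513 -0.6257  0.3307] t 0.45
```

Request:
apply_moves:
  targets:
    - [[-0.148,0.027,0.381,515,-529,83,1],[-0.148,0.027,0.381,515,-529,83,1],[-0.148,0.027,0.381,515,-529,83,1],[-0.148,0.027,0.381,515,-529,83,1],[-0.148,0.027,0.381,515,-529,83,1],[-0.148,0.027,0.381,515,-529,83,1],[-0.148,0.027,0.381,515,-529,83,1],[-0.148,0.027,0.381,515,-529,83,1],[-0.148,0.027,0.381,515,-529,83,1],[-0.148,0.027,0.381,515,-529,83,1],[-0.148,0.027,0.381,515,-529,83,1],[-0.148,0.027,0.381,515,-529,83,1],[-0.148,0.027,0.381,515,-529,83,1],[-0.148,0.027,0.381,515,-529,83,1],[-0.148,0.027,0.381,515,-529,83,1],[-0.148,0.027,0.381,515,-529,83,1],[-0.148,0.027,0.381,515,-529,83,1],[-0.148,0.027,0.381,515,-529,83,1]]

```text
time_s: 2.25
eef_pos: [0.5297, 0.0617, 0.3166]
ee_rot: [[1.0, -0.0, -0.002], [-0.0, -1.0, -0.0], [-0.002, 0.0, -1.0]]
contact_force: [-0.6, -0.0, 0.8]
finger_gap: 0.0926
```

Run:
```python
from h import *
rel([.547,.063,.28],90)
c=cap("wrist");save(c,"w1.png");pickle.dump(c,open("w1.pkl","wb"))
```

```text
turn [ 0.0004  0.0017 -0.0004] shift [17.4 -1.3 36.6] jaw now -90.0 j6 93.9 dturn 0.0 tcp [0.5297 0.0617 0.3166] t 2.25
```

View pics/w1.png

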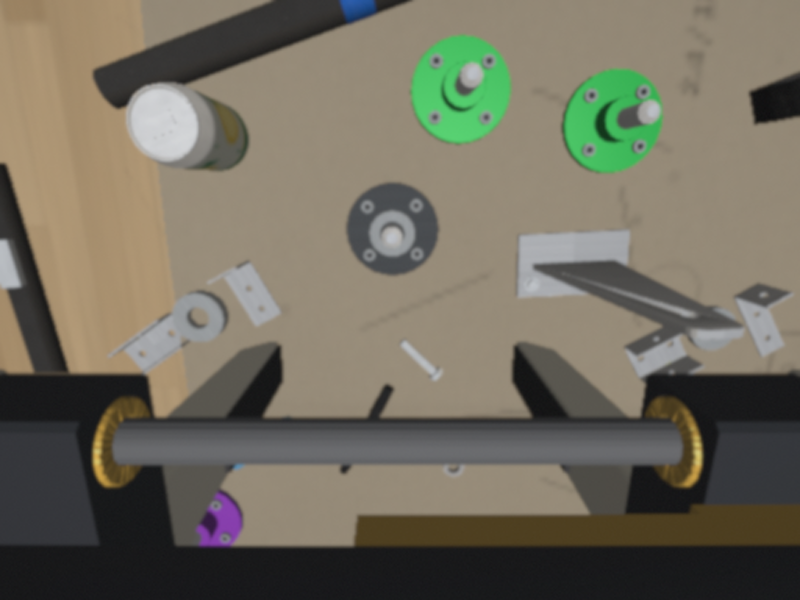

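The picture shows the dark arbor at (392,229), the thick ring at (199,317) with brackets at (150,340) and (253,292), the can, and the fin. The middle ring is hidden behind the fin. I'll refine the arbor and thick ring from this picture.

Run:
```python
from h import *
c=pickle.load(open("w1.pkl","rb"));P=cloud(c)
for n,p,z in[("flange",(392.5,229),.010),("scr",((367+416+417+370)/4,(206+205+254+255)/4),.015),("tip",(392,237),.081),("ring",(392,233),.044),("thick",(199,317),.018),("can",(163,124),.119),("bolt",(422,361),.016),("brL",(150,342),.003),("brR",(255,293),.003)]:
    print(n,at_z(c,np.array(p)*.64-.2,z).round(4))
def patch(x,y,r):
    u,v=int(x*.64),int(y*.64);return np.nanmedian(P[v-r:v+r+1,u-r:u+r+1].reshape(-1,3),0).round(4)
print("bench",patch(300,150,4),"flangez",patch(365,229,2),"tip z",patch(392,236,1),"ring thick top",patch(180,317,1),patch(218,317,1),"thin",patch(374,233,1))
g=cv2.cvtColor(c["img"],cv2.COLOR_RGB2GRAY)
# flange fit: dark blob
m=((g<95)*255).astype(np.uint8);m[:105]=0;m[185:]=0;m[:,:200]=0;m[:,300:]=0
cs,_=cv2.findContours(m,cv2.RETR_EXTERNAL,cv2.CHAIN_APPROX_NONE);k=cv2.convexHull(max(cs,key=cv2.contourArea))
W=at_z(c,k[:,0].astype(float),.010)[:,:2];(cc,r)=cv2.minEnclosingCircle(W.astype(np.float32))
A=np.c_[2*W,np.ones(len(W))];q=np.linalg.lstsq(A,(W**2).sum(1),rcond=None)[0];print("flange fit",q[:2],np.sqrt(q[2]+q[:2]@q[:2]),cc,r)
rel([.547,.064,.14],90)
```

```text
flange [[0.5521 0.0664 0.01  ]]
scr [[0.5516 0.0664 0.015 ]]
tip [[0.5521 0.0662 0.081 ]]
ring [[0.5517 0.0666 0.044 ]]
thick [[0.4566 0.2802 0.018 ]]
can [[0.6439 0.2426 0.119 ]]
bolt [[0.4036 0.0332 0.016 ]]
brL [[0.4217 0.3476 0.003 ]]
brR [[0.4802 0.221  0.003 ]]
bench [ 6.325e-01  1.625e-01 -4.000e-04] flangez [0.5526 0.0964 0.0091] tip z [0.5527 0.0672 0.0802] ring thick top [0.4576 0.3015 0.0172] [0.4577 0.2598 0.0174] thin [0.5514 0.0847 0.0431]
flange fit [0.55145422 0.06689321] 0.04773215440606187 (0.5514166355133057, 0.06687119603157043) 0.048124995082616806
turn [ 0.0003  0.0014 -0.001 ] shift [ 17.6  -2.6 176.8] jaw now -90.1 j6 93.9 dturn 0.1 tcp [0.5297 0.0614 0.3168] t 2.3
```

Request:
apply_moves:
  targets:
    - [[0,0.001,0,22,-5,50,1],[0,0.001,0,22,-5,100,1],[0,0.001,0,22,-5,150,1],[0,0.001,0,22,-5,200,1],[0,0.001,0,22,-5,240,1],[0,0.001,0,22,-5,240,1],[0,0.001,0,22,-5,240,1]]

```text
time_s: 3.0
eef_pos: [0.5517, 0.0666, 0.078]
ee_rot: [[1.0, -0.001, -0.0], [-0.001, -1.0, -0.0], [-0.0, 0.0, -1.0]]
contact_force: [0.2, -0.4, 0.6]
finger_gap: 0.0928
```

Run:
```python
from h import *
rel([.552,.0665,.037],90)
c=cap("wrist");save(c,"w2.png");pickle.dump(c,open("w2.pkl","wb"))
```

```text
turn [ 0.0002  0.0005 -0.001 ] shift [ 0.3  0.1 41. ] jaw now -90.1 j6 94.3 dturn 0.1 tcp [0.5517 0.0666 0.078 ] t 3.0
```

View pics/w2.png

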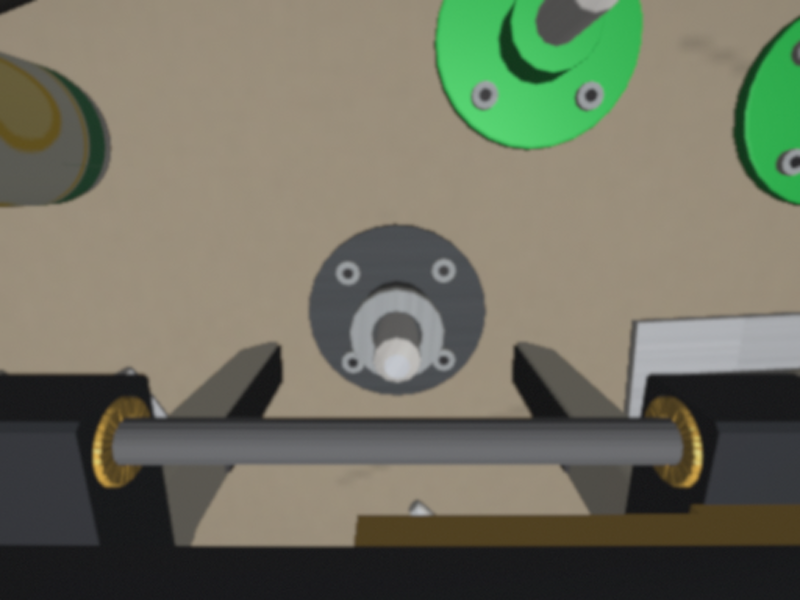

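The spindle tip at (397,358) lies midway between the fingertips (282 and 513), so the tool is centred. Going down and gripping the thin ring.

Request:
apply_moves:
  targets:
    - [[0,0,0,0,0,25,1],[0,0,0,0,0,41,0.6],[0,0,0,0,0,41,0.2],[0,0,0,0,0,41,-0.2],[0,0,0,0,0,41,-0.3],[0,0,0,0,0,41,-0.3],[0,0,0,0,0,41,-0.3],[0,0,0,0,0,41,-0.3]]
  squeeze: 20

```text
time_s: 3.85
eef_pos: [0.5517, 0.0673, 0.036]
ee_rot: [[1.0, 0.0, -0.0], [0.0, -1.0, -0.0], [-0.0, 0.0, -1.0]]
contact_force: [-0.5, -1.1, 3.4]
finger_gap: 0.0447
```

Request:
apply_moves:
  targets:
    - [[0,0,0,0,0,-15,-0.3],[0,0,0,0,0,-40,-0.3],[0,0,0,0,0,-70,-0.3],[0,0,0,0,0,-72,-0.3],[0,0,0,-30,-18,-72,-0.3],[0,0,0,-70,-40,-72,-0.3],[0,0,0,-97,-58,-72,-0.3],[0,0,0,-97,-58,-40,-0.3],[0,0,0,-97,-58,0,-0.3],[0,0,0,-97,-58,20,-0.3],[0,0,0,-97,-58,28,-0.3],[0,0,0,-97,-58,28,-0.3]]

```text
time_s: 5.05
eef_pos: [0.4541, 0.1253, 0.0073]
ee_rot: [[1.0, 0.0, -0.002], [0.0, -1.0, -0.0], [-0.002, 0.0, -1.0]]
contact_force: [0.4, 0.1, 0.0]
finger_gap: 0.0446
```

Request:
apply_moves:
  targets:
    - [[0,0,0,0,0,3,-0.3],[0,0,0,0,0,5.5,-0.3],[0,0,0,0,0,5.5,-0.3],[0,0,0,0,0,5.5,0.3],[0,0,0,0,0,5.5,0.5],[0,0,0,0,0,5.5,0.5],[0,0,0,0,0,-40,0.7],[0,0,0,0,0,-90,1],[0,0,0,0,0,-140,1],[0,0,0,0,-30,-190,1],[0,0,0,0,-75,-210,1],[0,0,0,0,-110,-210,1],[0,0,0,0,-110,-210,1]]

```text
time_s: 6.35
eef_pos: [0.4544, 0.2388, 0.2186]
ee_rot: [[1.0, 0.003, 0.0], [0.003, -1.0, 0.001], [0.0, -0.001, -1.0]]
contact_force: [-0.2, -0.9, 0.2]
finger_gap: 0.093
```

Run:
```python
from h import *
c=cap("wrist");save(c,"w3.png");pickle.dump(c,open("w3.pkl","wb"));rel([.457,.28,.1],25)
```

```text
turn [3.0000e-04 5.0000e-04 1.1375e+00] shift [  2.9 -43.  117.8] jaw now -89.8 j6 114.5 dturn -65.2 tcp [0.4543 0.237  0.2178] t 6.4
```

View pics/w3.png

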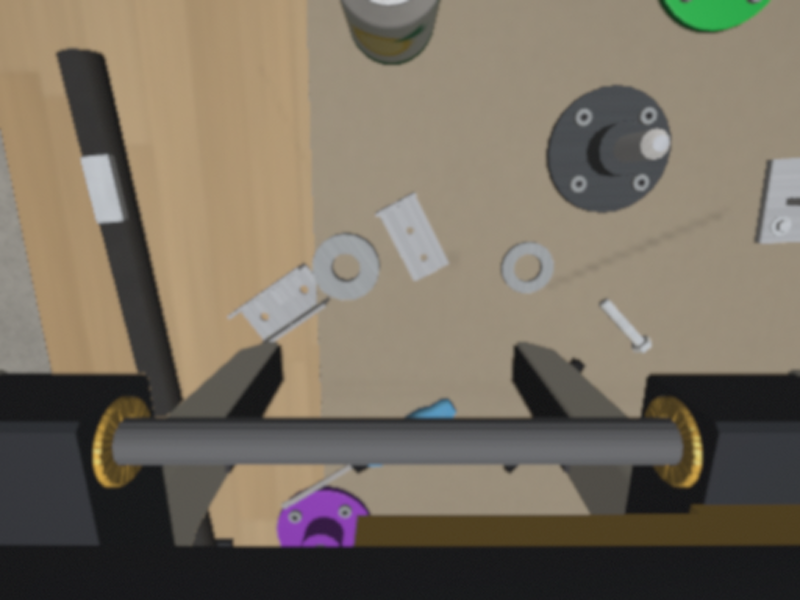

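The thin ring lies flat at (527,267) and the thick one is at (346,266). The channel end at (316,283) and the angle bracket edge at (396,246) are both clear of a jaw line at 25°. I'll refine the ring centre while turning the other way round, because of the joint 6 limit.

Run:
```python
from h import *
c=pickle.load(open("w3.pkl","rb"))
for n,p,z in[("thick",(346,266.3),.018),("thin",(527.5,267),.009),("chan corner",(328,300),.03),("angle",(377,212),.045),("ang2",(413,280),.003)]:
    print(n,at_z(c,np.array(p)*.64-.2,z).round(4))
```

```text
thick [[0.4567 0.2822 0.018 ]]
thin [[0.455  0.1263 0.009 ]]
chan corner [[0.4304 0.2965 0.03  ]]
angle [[0.5035 0.2544 0.045 ]]
ang2 [[0.4418 0.225  0.003 ]]
```

Request:
apply_moves:
  targets:
    - [[0,0,-2.004,3,-40,0,0.6],[0,0,-2.004,3,-40,0,0.6],[0,0,-2.004,3,-40,0,0.6],[0,0,-2.004,3,-40,0,0.6],[0,0,-2.004,3,-40,0,0.6],[0,0,-2.004,3,-40,0,0.6],[0,0,-2.004,3,-40,0,0.6],[0,0,-2.004,3,-40,0,0.6],[0,0,-2.004,3,-40,0,0.6],[0,0,-2.004,3,-40,0,0.6],[0,0,-2.004,3,-40,0,0.6],[0,0,-2.004,3,-40,0,0.6],[0,0,-2.004,3,-40,0,0.6],[0,0,-2.004,3,-40,40,0.6],[0,0,-2.004,3,-40,90,0.6],[0,0,-2.004,3,-40,118,0.6],[0,0,-2.004,3,-40,118,0.6]]

```text
time_s: 8.1
eef_pos: [0.4558, 0.2735, 0.0954]
ee_rot: [[-0.419, 0.908, -0.006], [0.908, 0.419, -0.003], [-0.0, -0.007, -1.0]]
contact_force: [0.1, -0.4, 0.0]
finger_gap: 0.0746
```

Run:
```python
from h import *
rel([.457,.28,.003],25)
c=cap("wrist");save(c,"w4.png");pickle.dump(c,open("w4.pkl","wb"))
```

```text
turn [-0.0071  0.0004 -0.0037] shift [ 5.5  4.5 92.4] jaw now 24.8 j6 3.4 dturn 0.2 tcp [0.4558 0.2735 0.0954] t 8.1
```

View pics/w4.png

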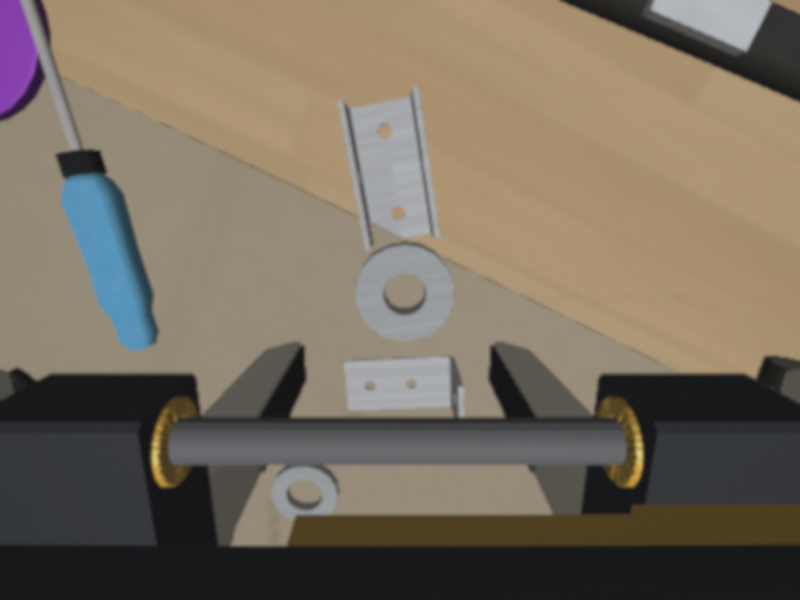

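Run:
```python
from h import *
c=pickle.load(open("w4.pkl","rb"))
p=at_z(c,np.array((405,291.5))*.64-.2,.018)[0];print(p, at_z(c,np.array((405,292))*.64-.2,.018));
rel([p[0],p[1],.003],25)
```

```text
[0.45451072 0.28513444 0.018     ] [[0.45463454 0.28486977 0.018     ]]
turn [-0.0037  0.0002 -0.0036] shift [10.9  2.7 95.5] jaw now 24.8 j6 3.4 dturn 0.2 tcp [0.4569 0.2742 0.0985] t 8.15
```

Request:
apply_moves:
  targets:
    - [[-0.002,0,-0.003,8,4,30,0.6],[-0.002,0,-0.003,8,4,50,0.6],[-0.002,0,-0.003,8,4,50,0.6],[-0.002,0,-0.003,8,4,50,0.6]]

```text
time_s: 8.55
eef_pos: [0.4586, 0.2844, 0.0518]
ee_rot: [[-0.422, 0.906, 0.003], [0.906, 0.422, 0.002], [0.0, 0.003, -1.0]]
contact_force: [-0.0, -0.4, 0.2]
finger_gap: 0.0744
```

```bash
cat >> h.py <<'E'
def ring(c,p,top,ro,ri):
    """ring centre: best annulus match of cloud points at the top height"""
    from scipy.optimize import minimize
    P=cloud(c).reshape(-1,3);P=P[np.isfinite(P[:,0])]
    d=np.hypot(*(P[:,:2]-p[:2]).T);Q=P[(d<ro+.004)&(abs(P[:,2]-top)<.005)]
    f=lambda q:np.sum(np.clip(np.hypot(*(Q[:,:2]-q).T)-ro,0,.004)+np.clip(ri-np.hypot(*(Q[:,:2]-q).T),0,.004))
    r=minimize(f,p[:2],method="Nelder-Mead",options=dict(initial_simplex=[[p[0],p[1]],[p[0]+.004,p[1]],[p[0],p[1]+.004]]))
    b=cv2.minEnclosingCircle(Q[:,:2].astype(np.float32));print("ring",r.x.round(4),"mean",Q.mean(0).round(4),"n",len(Q),"enc",np.round(b[0],4),round(b[1],4));return r.x
E
python3 - <<'E'
from h import *
for i in range(2):
    c=cap("wrist");p=ring(c,[.4555,.2835],.018,.029,.012)
pickle.dump(c,open("w5.pkl","wb"))
ring(pickle.load(open("w3.pkl","rb")),[.4567,.2822],.018,.029,.012)
ring(pickle.load(open("w4.pkl","rb")),[.4555,.284],.018,.029,.012)
rel([p[0],p[1],.003],25)
save(c,"w5.png")
E
```

```text
ring [0.4547 0.2831] mean [0.4543 0.2841 0.0167] n 3617 enc [0.4547 0.283 ] 0.0291
ring [0.4548 0.283 ] mean [0.4542 0.2841 0.0167] n 3613 enc [0.4549 0.2831] 0.0291
ring [0.455  0.2833] mean [0.4555 0.2835 0.0167] n 1210 enc [0.4546 0.2836] 0.029
ring [0.4548 0.2829] mean [0.4544 0.2838 0.0167] n 2606 enc [0.4549 0.2828] 0.029
turn [ 0.0041 -0.0003 -0.0002] shift [ 0.2 -4.4 49. ] jaw now 25.0 j6 4.1 dturn 0.0 tcp [0.4587 0.2846 0.052 ] t 8.65
```

Request:
apply_moves:
  targets:
    - [[0.003,0,0,0,-4.5,20,0.6],[0.003,0,0,0,-4.5,40,0.6],[0.003,0,0,0,-4.5,48,0.6],[0.003,0,0,0,-4.5,48,0.6],[0.003,0,0,0,-4.5,48,0.3],[0.003,0,0,0,-4.5,48,0],[0.003,0,0,0,-4.5,48,0],[0.003,0,0,0,-4.5,48,0]]
  squeeze: 35

```text
time_s: 9.45
eef_pos: [0.4544, 0.2828, 0.0028]
ee_rot: [[-0.423, 0.906, 0.0], [0.906, 0.423, 0.0], [0.0, 0.0, -1.0]]
contact_force: [-0.8, 0.5, 6.9]
finger_gap: 0.0574
```

Request:
apply_moves:
  targets:
    - [[0,0,0,0,0,-15,0],[0,0,0,0,0,-50,0],[0,0,0,0,0,-100,0],[0,0,0,0,0,-130,0],[0,0,0,0,0,-130,0]]

```text
time_s: 9.95
eef_pos: [0.4553, 0.2833, 0.1374]
ee_rot: [[-0.423, 0.906, 0.005], [0.906, 0.423, 0.003], [0.001, 0.005, -1.0]]
contact_force: [0.4, -0.3, -3.3]
finger_gap: 0.0575
```

Run:
```python
from h import *
for n in("w1","w2","w3"):
    c=pickle.load(open(n+".pkl","rb"));ring(c,[.552,.067],.010,.05,.0)
    P=cloud(c).reshape(-1,3);d=np.hypot(P[:,0]-.552,P[:,1]-.067)
    for lo,hi in((.04,.048),(.074,.084)):
        m=(d<.03)&(P[:,2]>lo)&(P[:,2]<hi);print(n,lo,m.sum(),P[m].mean(0).round(4))
rel([.552,.0668,.133],25)
```

```text
ring [0.5503 0.0674] mean [0.5532 0.0674 0.0092] n 2088 enc [0.5503 0.0674] 0.0501
w1 0.04 477 [0.5516 0.0674 0.0427]
w1 0.074 121 [0.551  0.0672 0.0778]
ring [0.5506 0.067 ] mean [0.5582 0.067  0.0093] n 6896 enc [0.5506 0.0671] 0.0499
w2 0.04 1630 [0.5563 0.067  0.0427]
w2 0.074 559 [0.5523 0.0669 0.0777]
ring [0.5509 0.0672] mean [0.5516 0.073  0.0092] n 3773 enc [0.5505 0.0671] 0.0505
w3 0.04 65 [0.5498 0.0743 0.0439]
w3 0.074 241 [0.5505 0.0688 0.0777]
turn [ 0.0053 -0.0006  0.0001] shift [-237.1   -3.9    4.2] jaw now 25.0 j6 4.2 dturn -0.0 tcp [0.4553 0.2833 0.1374] t 9.95
```

Request:
apply_moves:
  targets:
    - [[0,0,0,-40,-1,0,0],[0,0,0,-80,-2,0,0],[0,0,0,-120,-3,0,0],[0,0,0,-160,-4,0,0],[0,0,0,-200,-5,0,0],[0,0,0,-236,-5,0,0],[0,0,0,-236,-5,0,0],[0,0,0,-236,-5,0,0],[0,0,0,-236,-5,0,0],[0,0,0,-236,-5,0,0]]

```text
time_s: 10.95
eef_pos: [0.5487, 0.0674, 0.1314]
ee_rot: [[-0.424, 0.906, -0.002], [0.906, 0.424, -0.0], [0.0, -0.002, -1.0]]
contact_force: [-0.4, 0.4, -2.5]
finger_gap: 0.0577
```

Run:
```python
from h import *
c=cap("wrist");pickle.dump(c,open("w6.pkl","wb"))
s=robot.observe();z=s["eef_pos"][2]
ring(c,s["eef_pos"],z+.015,.029,.012)
rel([.5506,.0671,.09],25)
```

```text
ring [0.548  0.0677] mean [0.5457 0.0727 0.1453] n 5085 enc [0.5466 0.0718] 0.0319
turn [-0.0017 -0.0003  0.0013] shift [-1.   1.6 41.5] jaw now 25.1 j6 -20.7 dturn -0.1 tcp [0.5488 0.0673 0.1315] t 11.0
```

Request:
apply_moves:
  targets:
    - [[-0.002,0,0,-1.5,2,20,0],[-0.002,0,0,-1.5,2,40,0],[-0.002,0,0,-1.5,2,46,0],[-0.002,0,0,-1.5,2,50,0],[-0.002,0,0,-1.5,2,54,0],[-0.002,0,0,-1.5,2,58,0],[-0.002,0,0,-1.5,2,62,0],[-0.002,0,0,-1.5,2,62,0]]

```text
time_s: 11.8
eef_pos: [0.5513, 0.0659, 0.0693]
ee_rot: [[-0.423, 0.906, -0.0], [0.906, 0.423, 0.0], [0.0, 0.0, -1.0]]
contact_force: [0.4, -0.4, -3.0]
finger_gap: 0.0573
```

Request:
apply_moves:
  targets:
    - [[0,0,0,-0.5,0,8,0],[0,0,0,-0.5,0,16,0],[0,0,0,-0.5,0,23,0],[0,0,0,-0.5,0,27,0],[0,0,0,-0.5,0,29,0],[0,0,0,-0.5,0,30,0],[0,0,0,-0.5,0,30,0]]

```text
time_s: 12.5
eef_pos: [0.5518, 0.0655, 0.0397]
ee_rot: [[-0.423, 0.906, 0.0], [0.906, 0.423, 0.0], [0.0, 0.001, -1.0]]
contact_force: [0.1, 0.2, -3.9]
finger_gap: 0.0575
```

Request:
apply_moves:
  targets:
    - [[0,0,0,0,0,1,0],[0,0,0,0,0,2,0],[0,0,0,0,0,2,0],[0,0,0,0,0,2,0]]

```text
time_s: 12.9
eef_pos: [0.5518, 0.0655, 0.0378]
ee_rot: [[-0.423, 0.906, 0.001], [0.906, 0.423, 0.0], [-0.0, 0.001, -1.0]]
contact_force: [-1.1, -0.8, -1.6]
finger_gap: 0.0572
```

Request:
apply_moves:
  targets:
    - [[0,0,0,0,0,0,0.2],[0,0,0,0,0,0,0.6],[0,0,0,0,0,0,0.6],[0,0,0,0,0,-30,0.6],[0,0,0,0,0,-70,0.8],[0,0,0,0,0,-110,1],[0,0,0,0,0,-110,1],[0,0,0,0,0,-110,1]]

```text
time_s: 13.7
eef_pos: [0.552, 0.0655, 0.1483]
ee_rot: [[-0.423, 0.906, 0.002], [0.906, 0.423, 0.0], [-0.0, 0.002, -1.0]]
contact_force: [0.4, -1.0, -1.3]
finger_gap: 0.0924
```

Run:
```python
from h import *
c=cap("wrist");pickle.dump(c,open("w7.pkl","wb"));save(c,"w7.png")
ring(c,[.5506,.0671],.053,.029,.0)
P=cloud(c).reshape(-1,3);d=np.hypot(P[:,0]-.5506,P[:,1]-.0671);m=(d>.014)&(d<.027)&(P[:,2]>.03)&(P[:,2]<.07)
A=np.c_[P[m][:,:2]-[.5506,.0671],np.ones(m.sum())];print("plane",np.linalg.lstsq(A,P[m][:,2],rcond=None)[0].round(4))
ring(c,[.5506,.0671],.010,.05,.0)
rel([.41,-.29,.33],90)
```

```text
ring [0.5515 0.0652] mean [0.5506 0.0665 0.0518] n 2197 enc [0.5514 0.0651] 0.0289
plane [ 0.0163 -0.0365  0.0515]
ring [0.5508 0.0666] mean [0.5452 0.0777 0.0092] n 3327 enc [0.5506 0.0663] 0.0499
turn [ 2.0000e-04 -2.0000e-04 -1.1344e+00] shift [-262.3 -278.4 -183.1] jaw now 25.0 j6 -20.9 dturn 65.0 tcp [0.5515 0.0654 0.147 ] t 13.75
```

Request:
apply_moves:
  targets:
    - [[0,0,0,0,0,-50,0.8],[0,0,0,0,0,-100,0.8],[0,0,0,-10,-9,-145,0.8],[0,0,0,-30,-27,-183,0.8],[0,0,0,-65,-59,-190,0.8],[0,0,0,-100,-91,-190,0.8],[0,0,0,-135,-123,-190,0.8],[0,0,0,-170,-155,-190,0.8],[0,0,0,-205,-187,-190,0.8],[0,0,0,-245,-223,-180,0.8],[0,0,0,-281,-256,-150,0.8],[0,0,0,-281,-256,-110,0.8],[0,0,0,-281,-256,-70,0.8],[0,0,0,-281,-256,-40,0.8],[0,0,0,-281,-256,-40,0.8],[0,0,0,-281,-256,-40,0.8],[0,0,0,-281,-256,-40,0.8]]

```text
time_s: 15.45
eef_pos: [0.439, -0.2977, 0.1892]
ee_rot: [[-0.423, 0.906, 0.002], [0.906, 0.423, -0.001], [-0.001, 0.001, -1.0]]
contact_force: [-0.5, -1.6, 0.5]
finger_gap: 0.0835
```

Run:
```python
from h import *
c=cap("wrist");pickle.dump(c,open("w8.pkl","wb"));save(c,"w8.png")
p=ring(c,[.4385,-.298],.012,.026,.012)
rel([p[0],p[1],.003],20)
```

```text
ring [ 0.4395 -0.2973] mean [ 0.4391 -0.2968  0.0116] n 1055 enc [ 0.4395 -0.2973] 0.026
turn [0.0015 0.0018 0.0875] shift [  0.6   0.4 186.3] jaw now 25.0 j6 -61.9 dturn -5.0 tcp [ 0.439  -0.2977  0.1893] t 15.5
```

View pics/w8.png

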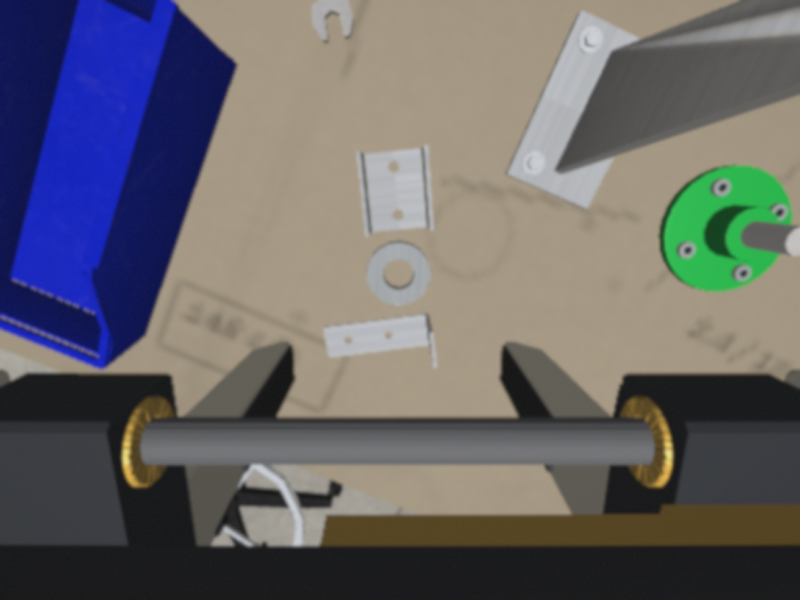

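The middle ring is at (399,272), with the saddle above it at (397,190) and the long bracket below it at (378,336). A jaw line at 25° is clear of both.

Request:
apply_moves:
  targets:
    - [[0.001,0.002,0,0.5,0.5,50,0.5],[0.001,0.002,0,0.5,0.5,100,0.5],[0.001,0.002,0,0.5,0.5,140,0.5],[0.001,0.002,0,0.5,0.5,170,0.5],[0.001,0.002,0,0.5,0.5,182,0.5],[0.001,0.002,0,0.5,0.5,186,0.5],[0.001,0.002,0,0.5,0.5,186,0.5],[0.001,0.002,0,0.5,0.5,186,0.2],[0.001,0.002,0,0.5,0.5,186,-0.1],[0.001,0.002,0,0.5,0.5,186,-0.1],[0.001,0.002,0,0.5,0.5,186,-0.1]]
  squeeze: 30

```text
time_s: 16.6
eef_pos: [0.4393, -0.297, 0.0026]
ee_rot: [[-0.423, 0.906, -0.0], [0.906, 0.423, 0.001], [0.001, 0.0, -1.0]]
contact_force: [0.7, 1.2, 7.0]
finger_gap: 0.0517
```

Request:
apply_moves:
  targets:
    - [[0,0,0,0,0,-15,-0.1],[0,0,0,0,0,-60,-0.1],[0,0,0,0,0,-110,-0.1],[0,0,0,0,0,-160,-0.1],[0,0,0,0,0,-210,-0.1],[0,0,0,5,5,-260,-0.1],[0,0,0,20,18,-300,-0.1],[0,0,0,50,45,-315,-0.1],[0,0,0,85,77,-315,-0.1],[0,0,0,120,108,-315,-0.1],[0,0,0,155,140,-315,-0.1],[0,0,0,190,171,-315,-0.1],[0,0,0,225,203,-300,-0.1],[0,0,0,258,233,-260,-0.1],[0,0,0,282,255,-215,-0.1],[0,0,0,282,255,-170,-0.1],[0,0,0,282,255,-130,-0.1],[0,0,0,282,255,-120,-0.1],[0,0,0,282,255,-120,-0.1],[0,0,0,282,255,-120,-0.1]]

```text
time_s: 18.6
eef_pos: [0.5518, 0.0662, 0.125]
ee_rot: [[-0.422, 0.906, 0.002], [0.906, 0.422, 0.002], [0.001, 0.002, -1.0]]
contact_force: [-0.6, 0.1, -1.3]
finger_gap: 0.0514
```

Run:
```python
from h import *
c=cap("wrist");pickle.dump(c,open("w9.pkl","wb"))
s=robot.observe();e=np.array(s["eef_pos"])
ring(c,e,e[2]+.0095,.026,.012);ring(c,[.5506,.0668],.010,.05,.0)
rel([.5508,.0664,.09],25)
```

```text
ring [0.5511 0.0664] mean [0.5499 0.0692 0.134 ] n 4115 enc [0.5503 0.0698] 0.0291
ring [0.5506 0.0663] mean [0.5431 0.0825 0.0092] n 3489 enc [0.5506 0.0665] 0.0499
turn [ 0.003  -0.0008 -0.0005] shift [ 0.7 -1.1 35.3] jaw now 25.0 j6 -20.8 dturn 0.0 tcp [0.552  0.0662 0.1253] t 18.65
```

Request:
apply_moves:
  targets:
    - [[0.002,0,0,0,-0.5,20,-0.1],[0.002,0,0,0,-0.5,36,-0.1],[0.002,0,0,0,-0.5,42,-0.1],[0.002,0,0,0,-0.5,47,-0.1],[0.002,0,0,0,-0.5,52,-0.1],[0.002,0,0,0,-0.5,57,-0.1],[0.002,0,0,0,-0.5,62,-0.1],[0.002,0,0,0,-0.5,65,-0.1],[0.002,0,0,0,-0.5,67,-0.1],[0.002,0,0,0,-0.5,67,-0.1]]

```text
time_s: 19.65
eef_pos: [0.5503, 0.0664, 0.0556]
ee_rot: [[-0.423, 0.906, -0.003], [0.906, 0.423, 0.001], [0.002, -0.003, -1.0]]
contact_force: [-5.3, -1.0, 7.4]
finger_gap: 0.0514
```

Request:
apply_moves:
  targets:
    - [[0,0,0,0,0,0,-0.1],[0,0,0,0,0,0,0.2],[0,0,0,0,0,0,0.5],[0,0,0,0,0,0,0.5],[0,0,0,0,0,-30,0.5],[0,0,0,0,0,-70,0.5],[0,0,0,0,0,-100,0.5],[0,0,0,0,0,-100,0.5],[0,0,0,0,0,-100,0.5]]

```text
time_s: 20.55
eef_pos: [0.5507, 0.0663, 0.1551]
ee_rot: [[-0.423, 0.906, -0.002], [0.906, 0.423, 0.001], [0.002, -0.002, -1.0]]
contact_force: [-0.0, -0.5, -0.2]
finger_gap: 0.0694
```

```bash
cat >> h.py <<'E'
def plane(c,z,r0,r1,p=(.5506,.0665)):
    P=cloud(c).reshape(-1,3);d=np.hypot(P[:,0]-p[0],P[:,1]-p[1]);m=(d>r0)&(d<r1)&(abs(P[:,2]-z)<.012)
    A=np.c_[P[m][:,:2]-p,np.ones(m.sum())];print("plane",np.linalg.lstsq(A,P[m][:,2],rcond=None)[0].round(4))
E
python3 - <<'E'
from h import *
c=cap("wrist");pickle.dump(c,open("w10.pkl","wb"));save(c,"w10.png")
ring(c,[.5506,.0665],.065,.026,.0);plane(c,.065,.014,.024);ring(c,[.5506,.0668],.010,.05,.0)
rel([.455,.126,.13],25)
E
```

```text
ring [0.5499 0.0659] mean [0.5493 0.0671 0.0647] n 1822 enc [0.5498 0.066 ] 0.0259
plane [0.0017 0.0012 0.0649]
ring [0.5507 0.0663] mean [0.5453 0.0777 0.0092] n 3180 enc [0.5507 0.0663] 0.0501
turn [-0.0032 -0.0024  0.0001] shift [ 94.4 -61.1  24.5] jaw now 25.0 j6 -20.8 dturn -0.0 tcp [0.5503 0.0663 0.1541] t 20.6
```

Request:
apply_moves:
  targets:
    - [[-0.003,-0.002,0,40,-26,0,0.5],[-0.003,-0.002,0,80,-52,10,0.5],[-0.003,-0.002,0,94,-61,40,0.5],[-0.003,-0.002,0,94,-61,64,0.5],[-0.003,-0.002,0,94,-61,64,0.5],[-0.003,-0.002,0,94,-61,64,0.5]]

```text
time_s: 21.2
eef_pos: [0.4552, 0.1256, 0.091]
ee_rot: [[-0.423, 0.906, -0.001], [0.906, 0.423, -0.0], [0.0, -0.001, -1.0]]
contact_force: [0.0, -0.1, -0.3]
finger_gap: 0.0697
```

Run:
```python
from h import *
c=cap("wrist");pickle.dump(c,open("w11.pkl","wb"))
p=ring(c,[.455,.126],.008,.023,.012)
rel([p[0],p[1],.0025],25)
```

```text
ring [0.4535 0.1254] mean [0.4533 0.126  0.0076] n 1375 enc [0.4536 0.1253] 0.0229
turn [ 0.0003 -0.0002 -0.0003] shift [ 0.8 -2.2 89.4] jaw now 25.0 j6 -12.7 dturn 0.0 tcp [0.4558 0.1256 0.0919] t 21.25
```

Request:
apply_moves:
  targets:
    - [[0,0,0,0.8,-1.8,40,0.5],[0,0,0,0.8,-1.8,70,0.5],[0,0,0,0.8,-1.8,84,0.5],[0,0,0,0.8,-1.8,88.5,0.5],[0,0,0,0.8,-1.8,88.5,0.5],[0,0,0,0.8,-1.8,88.5,0.2],[0,0,0,0.8,-1.8,88.5,-0.3],[0,0,0,0.8,-1.8,88.5,-0.3],[0,0,0,0.8,-1.8,88.5,-0.3],[0,0,0,0.8,-1.8,88.5,-0.3]]
  squeeze: 20

```text
time_s: 22.25
eef_pos: [0.4538, 0.1258, 0.0034]
ee_rot: [[-0.423, 0.906, 0.001], [0.906, 0.423, 0.0], [-0.0, 0.001, -1.0]]
contact_force: [-0.8, -0.9, 5.2]
finger_gap: 0.0449
```

Request:
apply_moves:
  targets:
    - [[0,0,0,0,0,-15,-0.3],[0,0,0,0,0,-50,-0.3],[0,0,0,0,0,-95,-0.3],[0,0,0,0,0,-127,-0.3],[0,0,0,-35,23,-127,-0.3],[0,0,0,-70,46,-127,-0.3],[0,0,0,-95,63,-127,-0.3],[0,0,0,-95,63,-127,-0.3],[0,0,0,-95,63,-127,-0.3],[0,0,0,-95,63,-127,-0.3]]

```text
time_s: 23.25
eef_pos: [0.55, 0.0666, 0.1302]
ee_rot: [[-0.423, 0.906, 0.0], [0.906, 0.423, 0.0], [0.0, 0.0, -1.0]]
contact_force: [-0.4, 0.7, -0.1]
finger_gap: 0.0455
```

Run:
```python
from h import *
c=cap("wrist");pickle.dump(c,open("w12.pkl","wb"))
s=robot.observe();e=np.array(s["eef_pos"])
ring(c,e,e[2]+.005,.023,.012);plane(c,e[2]+.005,.013,.022,e[:2]);ring(c,[.5506,.0668],.010,.05,.0)
rel([.5506,.0664,.0694],25)
```

```text
ring [0.5495 0.0666] mean [0.5491 0.0676 0.1343] n 3116 enc [0.5487 0.0694] 0.0261
plane [-0.0002 -0.0122  0.1343]
ring [0.5507 0.0663] mean [0.5435 0.0819 0.0092] n 3446 enc [0.5507 0.0664] 0.0499
turn [ 0.0006 -0.0002  0.0007] shift [-0.5  0.4 60.8] jaw now 25.0 j6 -20.8 dturn -0.0 tcp [0.55   0.0667 0.1302] t 23.3
```

Request:
apply_moves:
  targets:
    - [[0,0,0,-0.7,1,20,-0.3],[0,0,0,-0.7,1,36,-0.3],[0,0,0,-0.7,1,42,-0.3],[0,0,0,-0.7,1,47,-0.3],[0,0,0,-0.7,1,52,-0.3],[0,0,0,-0.7,1,56,-0.3],[0,0,0,-0.7,1,59,-0.3],[0,0,0,-0.7,1,59,-0.3],[0,0,0,-0.7,1,59,-0.3]]

```text
time_s: 24.2
eef_pos: [0.5519, 0.066, 0.071]
ee_rot: [[-0.423, 0.906, 0.0], [0.906, 0.423, 0.0], [0.0, 0.001, -1.0]]
contact_force: [-0.6, 0.6, -0.8]
finger_gap: 0.045
```

Request:
apply_moves:
  targets:
    - [[0,0,0,0,-0.5,1,-0.3],[0,0,0,0,-0.5,1.8,-0.3],[0,0,0,0,-0.5,1.8,-0.3],[0,0,0,0,-0.5,1.8,-0.3]]

```text
time_s: 24.6
eef_pos: [0.5515, 0.0658, 0.0694]
ee_rot: [[-0.423, 0.906, 0.001], [0.906, 0.423, 0.0], [-0.0, 0.001, -1.0]]
contact_force: [-2.3, -1.1, 4.6]
finger_gap: 0.0453
```

Contact at the expected height. Releasing and backing off.

Request:
apply_moves:
  targets:
    - [[0,0,0,0,0,0,0],[0,0,0,0,0,0,0.5],[0,0,0,0,0,0,0.5],[0,0,0,0,0,-30,0.5],[0,0,0,0,0,-70,0.5],[0,0,0,0,0,-120,0.5],[0,0,0,0,0,-120,0.5],[0,0,0,0,0,-120,0.5],[0,0,0,0,0,-120,0.5]]

```text
time_s: 25.5
eef_pos: [0.5509, 0.0657, 0.1875]
ee_rot: [[-0.423, 0.906, -0.001], [0.906, 0.423, 0.0], [0.001, -0.001, -1.0]]
contact_force: [-0.4, -0.4, -0.3]
finger_gap: 0.0701
```

Run:
```python
from h import *
c=cap("wrist");save(c,"w13.png")
ring(c,[.5506,.0665],.074,.023,.0);plane(c,.074,.013,.021);ring(c,[.5506,.0668],.010,.05,.0)
s=robot.observe();print(np.max(np.abs(s["joint_vel"])),s["finger_gap"],s["eef_pos"])
t=cap("scene")["img"];k=t[150:330,200:400,::-1];k2=c["img"][120:300,156:356,::-1]
cv2.imwrite("pics/fin.png",cv2.resize(np.hstack([k,k2]),(800,360),interpolation=cv2.INTER_CUBIC))
```

```text
ring [0.551 0.065] mean [0.5506 0.0662 0.0739] n 1330 enc [0.551 0.065] 0.023
plane [0.0005 0.013  0.0733]
ring [0.5506 0.0662] mean [0.5459 0.0764 0.0092] n 2701 enc [0.5507 0.0663] 0.05
0.32336164660784983 0.06973309206066365 [0.55082747 0.06575011 0.18728531]
```

View pics/fin.png

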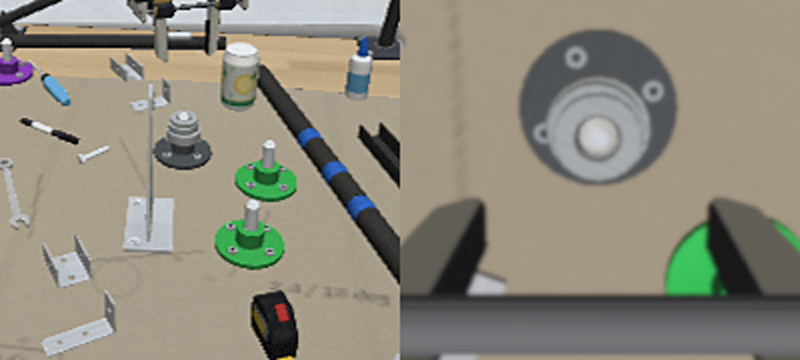

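The three rings are stacked widest to narrowest and flat on the dark arbor. The brackets, fin, can and tape are where they were, and the gripper is clear. Handing in.

```bash
python3 -c "
from rig import robot
print(robot.sign_off())"
```

```text
the job is handed in; nothing more can be done
None
```

The job is handed in at about 25.6 s of the 72 s allowed. I took the thin spacer off the dark steel arbor and parked it on the bench. I then threaded on the thick, middle and thin spacers one at a time, lowering each to its seated height before letting go. For the thick one the force reading was not a clear contact, but the height matched.

**Last checks (wrist depth camera):**

| Spacer | Top height read | Expected | Offset from arbor axis |
|---|---|---|---|
| Thick | 51.5 mm | 53 mm | about 1.5 mm |
| Middle | 64.9 mm | 66 mm | about 1 mm |
| Thin | 73.3–73.9 mm | 75 mm | about 1.3 mm |

- **Heights:** all read 1–1.7 mm low, in line with the 1–1.5 mm this camera read low on spacers lying on the bench.
- **Flatness:** the middle and thin spacers read within 0.02 rad. The thick one read about 0.04 rad when placed, and the middle one then read 0.002 rad on top of it.
- **Surroundings:** the last pictures show the gripper clear. The brackets, fin, can and tape measure look in place, but I judged that by eye.

**Problems along the way:**
- I typed one turn on the wrong axis early on. It tilted the tool about 8° in free air and I corrected it in the next move.
- My first reading of the thick spacer's position differed by about 3.5 mm between two pictures. I re-measured it from depth before gripping.

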